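# Close and lock the bubble-remover pot

### The job

The repaired glass is already in the pressure pot: close the pot by lowering its hinged cover gently onto its stop, without letting it drop. Then press the T handle down so that the lid's lugs go through the slots of the collar, feeling for them rather than forcing them, and turn it clockwise until it is fully home, so that the lid stays locked when you let go. Leave the vise, the tweezer, the jar and the speaker module where they are.

Things in the scene. Friction and masses are not known exactly. Their poses are not given: they have to be found in the camera images.
- pot: Fixed pressure pot (bubble remover): grey housing 220 x 210 mm, top 70 mm above the counter, round steel mouth in its middle. Origin: centre of its underside. Its -x side is its front (gauge, switch), +x the hinge side, z up.
- mouth (a point): Centre of the mouth, 91 mm above the counter, level with the collar's highest tops (collar 174 mm across). The collar's three claws, 4 mm thick, leave three slots 120 degrees apart, seen from above while the cover is open. The collar's clocking is not measured: the slots lie up to 0.15 rad either way of where the lugs stand at lockturn = 0. Frame as the pot's.
- cover_hinge (a point): Middle of the cover's hinge axis, 105 mm above the counter, 100 mm from the pot's centre towards its +x. The axis runs along the pot's y.
- cover_bar (a point): Middle of the cover's round front bar: black, 14 mm thick, 104 mm long along its own y, parallel to the hinge axis and 230 mm from it. Cover shut: 115 mm above the counter, 130 mm in front of the pot's centre. Struts at its ends leave 93 mm between them; a cross rod lies 52 mm from it towards the hinge. It can roll between the fingers, so a gripper may keep pointing down.
- cover (a joint): Cover angle, rad: 0 = shut on its stop, growing as the front rises; 1.75 = rear stop. Starts standing open at 1.5 to 1.7. The cover with its lid plate weighs about 0.8 kg (hidden, plus or minus 0.1). Hinge friction holds it only near upright: below about 1.4 it falls shut if let go.
- lockturn (a joint): Turn of T handle and lid plate, rad, clockwise seen from above positive; 0 = T handle in line with the cover arm. Starts at -0.55 to -0.22, short of the slots. Above the claws it turns freely; below them it turns clockwise about 1.35 rad from where the lugs dropped in, to a firm stop (= home); anticlockwise it is blocked. Needs under 0.4 N m; stays where it is left.
- lockpress (a joint): Down-stroke of handle and lid plate, m: 0 = up, 0.0165 = bottom. Spring: about 7 N to start, 15 N at the bottom. Cover shut: lugs not over the slots land on the claws at 0.002 (0.005 past the slots); below the claws, free to turn, from 0.014 on. Let go: in the slots it springs up; part turned it stays at 0.014; turned home the lugs rise into rests in the claws, 0.011, and lock.
- lockplate: Lid plate: aluminium disc 128 mm across, 10 mm thick, with three steel lugs at its rim (26 mm wide, 15 mm proud, 5 mm thick) and the T handle on top; all turn and press as one. Origin on the spindle axis inside the cover arm, 115 mm above the counter when shut and up; x along the T handle, z up when shut. A lug enters its slot within about 0.05 rad either way.
- lock_grip (a point): Grip point of the T handle, on the spindle axis, 10 mm below the handle's top. Handle: black bar 84 mm long along its own x, 18 mm wide, 32 mm tall; its underside is 21 mm above the cover arm (40 mm wide) when up. Cover shut and handle up: this point is over the pot's centre, 163 mm above the counter.
- vise: Bystander: black plastic phone vise with a clamp knob, 165 x 60 mm, 35 mm high. Origin under its middle.
- tweezer: Bystander: steel tweezer, 130 mm long, lying flat. Origin under its middle.
- jar: Bystander: small glass jar with screw-top lid, 48 mm across, 58 mm high. Origin under its middle.
- speaker: Bystander: grey speaker module, 46 x 30 x 7 mm, lying flat. Origin under its middle.

How it is judged:
By the outcome, as a careful person would: the job done as asked, in the order asked, and still so for the second after the job is handed in, with the robot touching nothing.
It also fails if it takes over 67 s, if anything falls off the work surface, if the arm or the gripper's body presses on something with over 40 N, if the wrist force passes 120 N, or if a joint passes its speed limit or range.

### The arm

A 6-joint arm with a two-finger parallel gripper is mounted at the origin on the work surface. World frame = base frame: x ahead of the robot, y to its left, z up, the work surface at z = 0. Lengths are in m, angles in rad, forces in N, time in s.
With the tool pointing down it reaches from about 0.375 to 0.9 m from the base axis. Payload 3.1 kg.
Tool frame: the origin (TCP) lies midway between the tips of the shut fingers; the grasp point (between the pads) lies 19 mm behind it (manip.hold_point_z is the distance from the TCP to the grasp point, in m); z points along the fingers, y is the direction in which the jaws open and shut (so a half turn about z gives the same grasp; the last joint's range is limited). The gripper opens to 85 mm and grips with 20 to 120 N. Pads are 22 mm wide; open, the fingers measure 114 mm over their backs; the gripper's body (76 mm by 85 mm) begins 54 mm behind the grasp point. The pads swing forward as they close: fully open they stand 13 mm farther back than shut.
Start: joints at [1.018, 0.527, 1.433, -0, 1.181, -0.178], TCP at [0.228, 0.582, 0.231] pointing down, gripper open.
Joint ranges: [-3.08, 3.08], [-0.75, 2.2], [0.22, 2.44], [-1.43, 4.57], [0, 2.65], [-2.85, 2.85]. Speed limits (rad/s): [2.79, 2.79, 3.14, 3.14, 3.14, 3.14].

### API

Orientations are given as a unit quaternion [x, y, z, w].
In Python, from station import manip gives the robot as it stands.
- The arm moves only by the tool drive_tool, never from a script. Its argument "motion" is one flat list of numbers, 7 for each row, row after row: the shift along the tool's x, y, z in mm, then the turn, a rotation vector about the tool's x, y, z in degrees, then the finger opening in mm, from 0 to 85.4. A call has 1 to 8 rows; each row is the pose to reach, as a shift and turn from the pose measured when the call began, along the tool's axes at that moment; what a row does not reach only later rows make up. A row lasts 1/8 s, in which the tool goes at most 62.5 mm and 10.7 degrees, less where a joint would pass 70% of its speed; a pose out of reach is approached as far as the arm can. A call with a gripper value outside its range is refused whole. The fingers move at their own pace and stop on an object; "force" is the grip in N (left out, the last holds). Time passes only in rows, so rows that repeat a pose let the fingers close. It gives the time, the measured TCP pose, the force and the opening at its end, in the units of the state.
- manip.sense(): the state, without advancing time (a new reading comes with each control period).
- manip.snapshot(name): name is "scene" or "top"; returns a dict with "color" (400x640x3 uint8, red, green, blue), "fx", "fy", "cx", "cy" (pixels), "k1" (the pictures are not rectified: a ray, as slopes to the right and down, at radius r is drawn at 1 + k1 r^2 times it, then the intrinsics apply), "view" (4x4, takes a point from world to camera coordinates). Camera axes: x right, y up, looking along -z (the intrinsics and any distortion apply to the point x, -y, -z); pixel columns grow to the right and rows downward; lengths in m; the calibration is good to about 2 mm. A picture is of the moment at which its call begins. There is no depth.
- manip.sign_off(): hands the job in, once; it reports no verdict.
The state is a dict: "t": time; "q": joint angles; "qd": joint speeds; "tau": joint torques, N m; "tcp_pos": TCP position; "tool_rot": TCP orientation; "force": force on the tool from outside, world axes, zero at the start; "ft_torque": the same for the moment, N m; "finger_gap": opening from 0.0 (shut) to 1.0 (fully open).
Only numpy, scipy, OpenCV 4.12 (cv2) and the standard library are available. Lean on these libraries where they do the work, as an engineer would, in place of code of your own. Each camera call takes 0.05 s, during which the arm holds its last target.

## Working session

There is one attempt and no reset: what is moved stays moved. The work goes in short steps, Python scripts to look and compute and a tool call to move; the robot and the scene stay as the last step left them, time stands still between calls to the robot, and variables do not carry over. Pictures are saved under pics/ and viewed, and the job is handed in when it is done.

Besides the shell and the picture viewer there is one more tool, called after ">>>" as name(argument=value, ...) on one line, values as JSON. drive_tool: Moves the arm, as the interface text tells. Its arguments: {"type":"object","properties":{"motion":{"type":"array","items":{"type":"number"}},"force":{"type":"number"}},"required":["motion"]}

```bash
ls; mkdir -p pics
python3 - <<'E'
from station import manip
import cv2
for n in("scene","top"):
    s=manip.snapshot(n); cv2.imwrite(f"pics/{n}0.png",s["color"][:,:,::-1])
    print(n,s["fx"],s["fy"],s["cx"],s["cy"],s["k1"],s["view"])
print(manip.sense(), manip.hold_point_z)
E
```

```text
pics
scene 510.7355711431275 510.7355711431275 318.8555142471238 195.0313489490523 -0.04895304302412406 [[-0.37327754  0.92756949  0.01669505  0.2135645 ]
 [-0.60277215 -0.25617197  0.75567298  0.20902954]
 [ 0.705216    0.27201244  0.6547363  -1.70733299]
 [ 0.          0.          0.          1.        ]]
top 438.87598285218786 438.87598285218786 319.5809909513104 195.5122732709843 -0.11433742704058662 [[-1.10540908e-03 -9.99846926e-01  1.74614487e-02 -2.17455181e-02]
 [ 9.91974769e-01  1.11130238e-03  1.26431101e-01 -5.44486393e-01]
 [-1.26431153e-01  1.74610746e-02  9.91821695e-01 -1.17412288e+00]
 [ 0.00000000e+00  0.00000000e+00  0.00000000e+00  1.00000000e+00]]
{'t': 0.1, 'q': array([ 1.01848312e+00,  5.28376394e-01,  1.43378943e+00,  4.32501027e-05,
        1.18142106e+00, -1.78496098e-01]), 'qd': array([-0.00125168, -0.00176099, -0.00372905, -0.00079427,  0.00252018,
       -0.00147898]), 'tau': array([ 5.09165079e-05, -4.43304098e+01, -1.78585732e+01, -2.34090812e-04,
        3.88549277e-03, -7.59579173e-07]), 'tcp_pos': array([0.22784207, 0.58128702, 0.23042467]), 'tool_rot': array([ 1.85830176e-01,  9.82581371e-01, -9.24141551e-04, -3.74975260e-04]), 'force': array([-0.40066628, -0.77831785,  0.22972662]), 'ft_torque': array([ 0.04379922, -0.03001612, -0.03282139]), 'finger_gap': 0.9996423460310334} 0.0187
```

View pics/scene0.png

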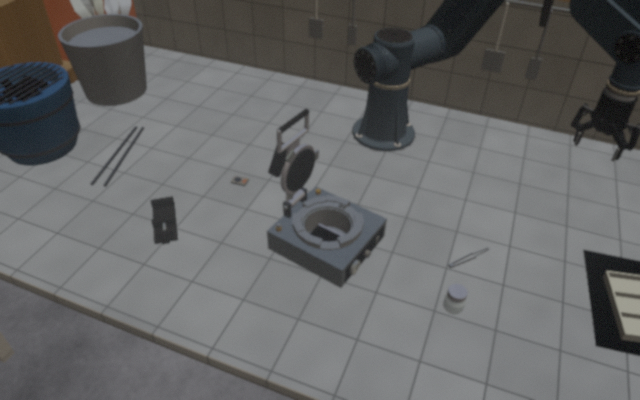

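View pics/top0.png

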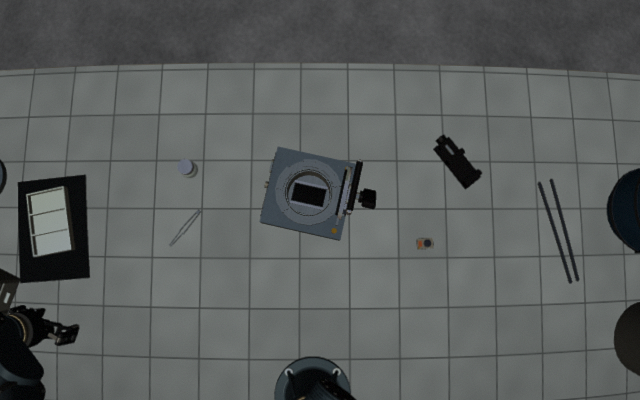

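Run:
```python
import cv2
a=cv2.imread("pics/top0.png")[130:260,240:400]; cv2.imwrite("pics/top0c.png",cv2.resize(a,None,fx=4.6,fy=4.6,interpolation=cv2.INTER_CUBIC)*1)
a=cv2.imread("pics/scene0.png")[100:290,250:400]; cv2.imwrite("pics/scene0c.png",cv2.resize(a,None,fx=3.1,fy=3.1,interpolation=cv2.INTER_CUBIC))
```

```text
(no output)
```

View pics/top0c.png

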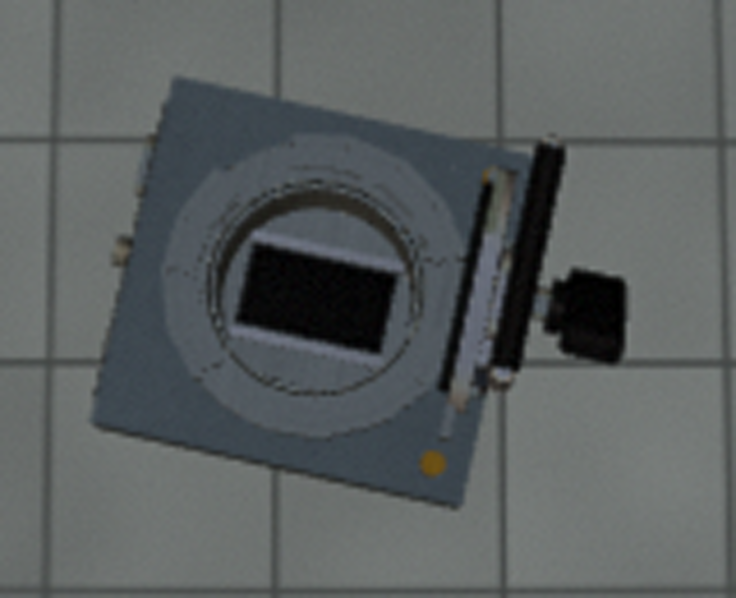

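View pics/scene0c.png

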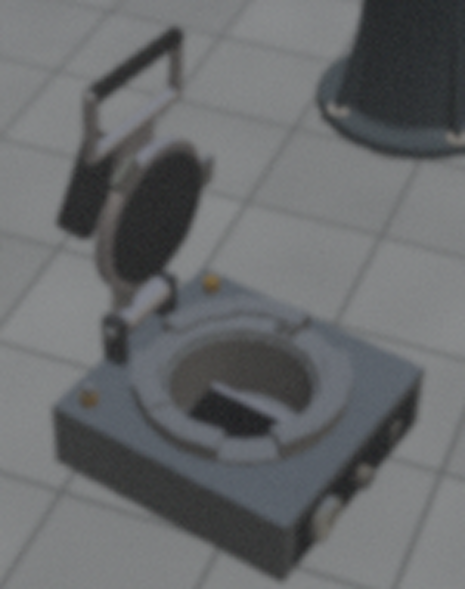

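```bash
cat > h.py <<'E'
import numpy as np, cv2
from station import manip
from scipy.spatial.transform import Rotation as R
from scipy.optimize import least_squares
CAM={}
def cam(n):
    if n not in CAM: CAM[n]=manip.snapshot(n)
    return CAM[n]
def proj(c,P):
    P=np.atleast_2d(P); V=np.array(c["view"]); p=P@V[:3,:3].T+V[:3,3]
    x=p[:,0]/-p[:,2]; y=-p[:,1]/-p[:,2]; r2=x*x+y*y; f=1+c["k1"]*r2
    return np.c_[c["fx"]*x*f+c["cx"],c["fy"]*y*f+c["cy"]]
def potw(v,P):  # pot frame->world
    c,s=np.cos(v[2]),np.sin(v[2]); P=np.atleast_2d(P)
    return np.c_[v[0]+c*P[:,0]-s*P[:,1],v[1]+s*P[:,0]+c*P[:,1],P[:,2]]
def bar(a,y=0):
    y=np.atleast_1d(y)*1.0
    return np.c_[0*y+.1-(.23*np.cos(a)-.01*np.sin(a)),y,0*y+.105+.23*np.sin(a)+.01*np.cos(a)]
E
cat > fit.py <<'E'
from h import *
T=cam("top");S=cam("scene")
o=lambda L,s,off:np.array(L)/s+off
tc=o([(175,78),(95,425),(460,505)],4.6,[240,130])
sc=o([(55,408),(285,530),(422,372),(212,275)],3.1,[250,100])
tb=o([(550,145),(505,378)],4.6,[240,130]); sb=o([(92,95),(178,35)],3.1,[250,100])
# pot corners: x front -.11; top image: left-top=(front, ?)
C=lambda sx,sy,d:[sx*d[0]/2,sy*d[1]/2,.07]
def model(v,d):
    # pot x ~ -y world ; pot y = +90deg ccw => +x world (image up)
    top=[C(-1,1,d),C(-1,-1,d),C(1,-1,d)]
    scn=[C(1,1,d),C(-1,1,d),C(-1,-1,d),C(1,-1,d)]
    B=np.r_[bar(v[3],[.052,-.052])]
    return proj(T,potw(v,top)),proj(S,potw(v,scn)),proj(T,potw(v,B)),proj(S,potw(v,B))
for d in((.22,.21),(.21,.22)):
    f=lambda v:np.concatenate([(m-q).ravel() for m,q in zip(model(v,d),(tc,sc,tb,sb))])
    r=least_squares(f,[.6,0,-1.6,1.6],loss="soft_l1"); print(d,r.x,r.cost); print(f(r.x).reshape(-1,2).round(1).tolist())
E
python3 fit.py
```

```text
(0.22, 0.21) [ 0.54821163  0.01202859 -1.7902797   1.53582714] 15.998900029688235
[[-1.9, -0.7], [-2.6, -0.7], [-1.0, 0.1], [-1.4, -1.7], [-0.0, -1.4], [0.4, -2.2], [-3.2, -3.4], [-0.6, 0.6], [-1.2, -1.7], [-1.2, -0.1], [-1.1, -1.2]]
(0.21, 0.22) [ 0.54880474  0.01386549 -1.78631015  1.54440502] 18.007737429109934
[[-0.5, -2.2], [-1.8, 1.5], [-3.7, 1.2], [-0.5, 0.9], [-2.1, -0.6], [0.2, -3.9], [-0.3, -3.3], [-0.7, 0.3], [-1.0, -2.0], [-1.4, 0.1], [-1.4, -1.1]]
```

```bash
cat > ov.py <<'E'
from h import *
import sys
def overlay(v,name,n,box,s):
    c=cam(n); im=cv2.resize(c["color"][box[1]:box[3],box[0]:box[2],::-1],None,fx=s,fy=s,interpolation=cv2.INTER_CUBIC)
    im=cv2.convertScaleAbs(im,alpha=1.6)
    def dr(P,col,cl=True):
        p=((proj(c,potw(v,P))-[box[0],box[1]]+.5)*s-.5).round().astype(int); cv2.polylines(im,[p.reshape(-1,1,2)],cl,col,1)
    dr([[-.11,.105,.07],[-.11,-.105,.07],[.11,-.105,.07],[.11,.105,.07]],(0,255,0))
    t=np.linspace(0,6.28,80); dr(np.c_[.087*np.cos(t),.087*np.sin(t),0*t+.091],(0,0,255))
    dr(bar(v[3],[-.052,.052]),(0,255,255),False); dr([[.1,-.03,.105],[.1,.03,.105]],(255,0,255),False)
    cv2.imwrite(name,im)
E
python3 - <<'E'
from ov import *
v=[ 0.54821163,0.01202859,-1.7902797,1.53582714]
overlay(v,"pics/o1t.png","top",(240,130,400,260),4.6); overlay(v,"pics/o1s.png","scene",(250,100,400,290),3.1)
E
```

```text
(no output)
```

View pics/o1t.png

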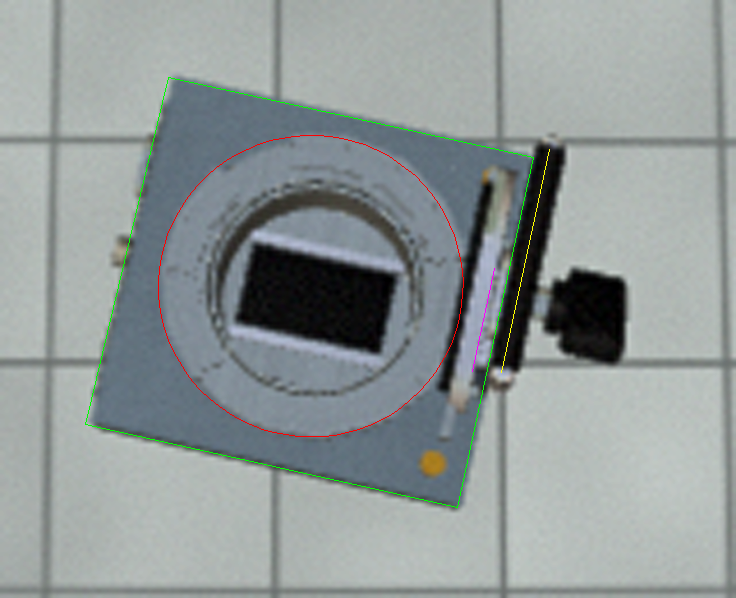

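View pics/o1s.png

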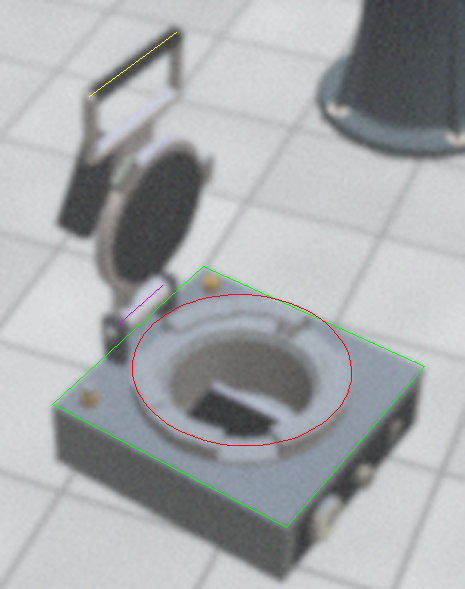

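```bash
cat >> h.py <<'E'
V=np.array([.548,.0105,-1.788,1.545])
def potdir(): return np.array([np.cos(V[2]),np.sin(V[2]),0])
def goal(pos,yaw=None,grasp=True):
    """tool-frame shift mm and turn deg, tool down, tool y at world angle yaw(rad)"""
    s=manip.sense(); Rt=R.from_quat(s["tool_rot"]); p=np.array(s["tcp_pos"])
    pos=np.array(pos,float)
    if grasp: pos=pos-[0,0,manip.hold_point_z]
    d=Rt.inv().apply(pos-p)*1000
    if yaw is None: return d.round(1)
    y=np.array([np.cos(yaw),np.sin(yaw),0]); z=np.array([0,0,-1.]); x=np.cross(y,z)
    Rg=R.from_matrix(np.c_[x,y,z]); return d.round(1),(Rt.inv()*Rg).as_rotvec(degrees=True).round(2)
def st():
    s=manip.sense(); y=R.from_quat(s["tool_rot"]).as_matrix()
    print("t",round(s["t"],2),"tcp",np.array(s["tcp_pos"]).round(4),"yaw",np.degrees(np.arctan2(y[1,1],y[0,1])).round(2),"z",y[:,2].round(4),"F",np.array(s["force"]).round(1),"M",np.array(s["ft_torque"]).round(2),"gap",round(s["finger_gap"]*85.4,1),"q",np.array(s["q"]).round(2))
E
python3 - <<'E'
from h import *
st(); B=potw(V,bar(V[3]))[0]; print(B)
yw=V[2]+np.pi
for dz in(.09,0): print(goal(B+[0,0,dz],yw))
p=manip.sense()["tcp_pos"]; print(goal([p[0],p[1],.42],grasp=False))
E
```

```text
t 0.3 tcp [0.2281 0.5816 0.231 ] yaw 68.58 z [-4.e-04 -6.e-04 -1.e+00] F [0.3 0.7 0.8] M [-0.02  0.07 -0.  ] gap 85.2 q [ 1.02  0.53  1.43  0.    1.18 -0.18]
[ 0.52557419 -0.09111907  0.33518141]
(array([-522.6, -517.8, -175.2]), array([-0.04, -0.01, -8.97]))
(array([-522.6, -517.7,  -85.2]), array([-0.04, -0.01, -8.97]))
[ 0.00e+00 -1.00e-01 -1.89e+02]
```

>>> drive_tool(motion=[0,0,-60,0,0,0,60,0,0,-120,0,0,0,60,-40,-40,-175,0,0,-2,50,-80,-80,-190,0,0,-4,50,-120,-120,-190,0,0,-6,50,-160,-160,-190,0,0,-9,50,-200,-200,-190,0,0,-9,50,-240,-240,-190,0,0,-9,50], force=30)

```text
t: 1.3
tcp_pos: [0.3642, 0.2689, 0.4213]
tool_rot: [0.108, 0.994, -0.0, 0.0]
force: [0.5, -0.5, 0.3]
finger_gap: 0.589
```

Run:
```python
from h import *
st(); B=potw(V,bar(V[3]))[0]
yw=V[2]+np.pi
for dz in(.09,0): print(goal(B+[0,0,dz],yw))
```

```text
t 1.3 tcp [0.3642 0.2689 0.4213] yaw 77.59 z [ 4.e-04 -4.e-04 -1.e+00] F [ 0.5 -0.5  0.3] M [-0.01 -0.04 -0.02] gap 50.3 q [ 0.39  0.1   1.55 -0.    1.5  -0.97]
(array([-234.9, -317. ,   15.1]), array([-0.02,  0.03,  0.04]))
(array([-234.9, -316.9,  105.1]), array([-0.02,  0.03,  0.04]))
```

>>> drive_tool(motion=[-35,-45,0,0,0,0,50,-70,-90,0,0,0,0,50,-105,-135,0,0,0,0,50,-140,-180,0,0,0,0,50,-170,-225,0,0,0,0,50,-205,-270,0,0,0,0,50,-235,-317,0,0,0,0,50,-235,-317,15,0,0,0,50])

```text
t: 2.3
tcp_pos: [0.5274, -0.0951, 0.4066]
tool_rot: [0.111, 0.994, -0.001, 0.002]
force: [-0.1, 1.7, -0.8]
finger_gap: 0.587
```

Run:
```python
from h import *
from ov import overlay
st(); B=potw(V,bar(V[3]))[0]
yw=V[2]+np.pi
for dz in(.09,0): print(goal(B+[0,0,dz],yw))
overlay(V,"pics/o2t.png","top",(240,100,420,240),4); overlay(V,"pics/o2s.png","scene",(220,40,420,240),3)
```

```text
t 2.3 tcp [ 0.5274 -0.0951  0.4066] yaw 77.3 z [ 0.0029 -0.0023 -1.    ] F [-0.1  1.7 -0.8] M [ 0.02 -0.05 -0.04] gap 50.1 q [-0.39  0.24  1.4  -0.    1.5  -1.74]
(array([2.6, 3.5, 0.1]), array([-0.09,  0.19, -0.25]))
(array([ 2.9,  3.6, 90.1]), array([-0.09,  0.19, -0.25]))
```

View pics/o2t.png

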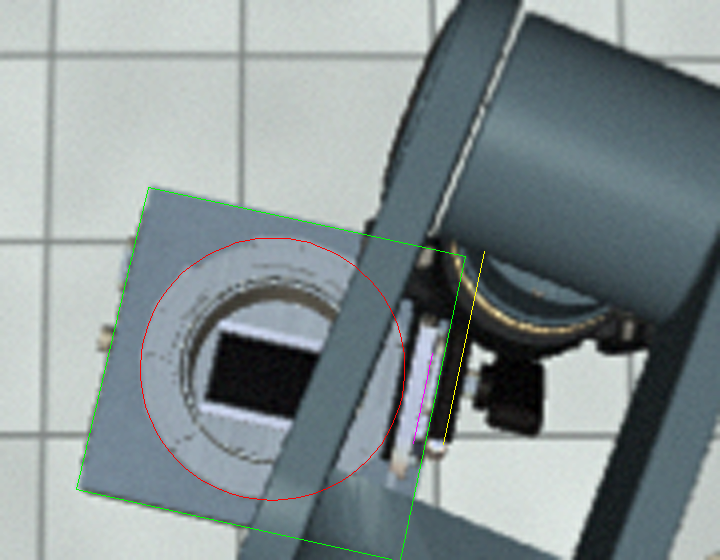

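View pics/o2s.png

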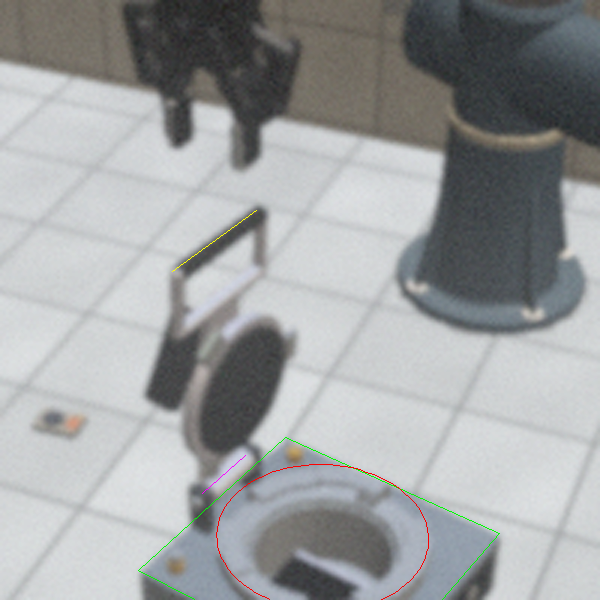

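>>> drive_tool(motion=[3,3.5,15,0,0,-0.2,50,3,3.5,40,0,0,-0.2,50,3,3.5,60,0,0,-0.2,50,3,3.5,75,0,0,-0.2,50,3,3.5,86,0,0,-0.2,50,3,3.5,86,0,0,-0.2,50])

```text
t: 3.15
tcp_pos: [0.5214, -0.0861, 0.3178]
tool_rot: [0.107, 0.994, 0.001, -0.003]
force: [0.5, -0.2, 0.2]
finger_gap: 0.584
```

Run:
```python
from h import *
from ov import overlay
st(); B=potw(V,bar(V[3]))[0]
print(goal(B,V[2]+np.pi))
overlay(V,"pics/o3s.png","scene",(260,80,360,180),6)
```

```text
t 3.15 tcp [ 0.5214 -0.0861  0.3178] yaw 77.75 z [-0.0057  0.0027 -1.    ] F [ 0.5 -0.2  0.2] M [-0.01 -0.01 -0.02] gap 49.9 q [-0.38  0.3   1.56  0.    1.29 -1.73]
(array([-5.2, -4. ,  1.2]), array([ 0.08, -0.35,  0.2 ]))
```

View pics/o3s.png

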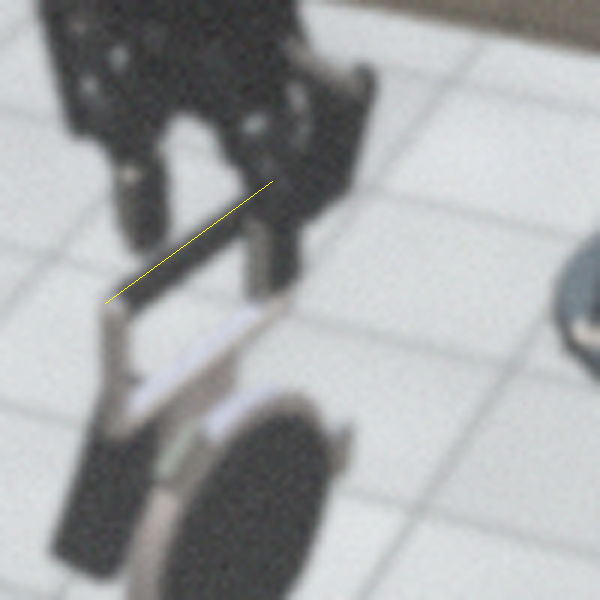

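>>> drive_tool(motion=[-5,-4,2,0,0,0,30,-5,-4,2,0,0,0,20,-5,-4,2,0,0,0,10,-5,-4,2,0,0,0,8,-5,-4,2,0,0,0,8,-5,-4,2,0,0,0,8], force=40)

```text
t: 3.95
tcp_pos: [0.5265, -0.0917, 0.3169]
tool_rot: [0.107, 0.994, 0.001, -0.001]
force: [2.1, -0.8, 0.7]
finger_gap: 0.151
```

Run:
```python
from h import *
from ov import overlay
st(); s=manip.sense();B=potw(V,bar(V[3]))[0]
print(goal(B,V[2]+np.pi), B)
overlay(V,"pics/o4s.png","scene",(260,80,360,180),6)
```

```text
t 3.95 tcp [ 0.5265 -0.0917  0.3169] yaw 77.73 z [-0.0026  0.0013 -1.    ] F [ 2.1 -0.8  0.7] M [-0.13 -0.32 -0.12] gap 12.9 q [-0.38  0.31  1.55  0.    1.29 -1.74]
(array([1. , 0.4, 0.4]), array([ 0.04, -0.16,  0.18])) [ 0.52557419 -0.09111907  0.33518141]
```

View pics/o4s.png

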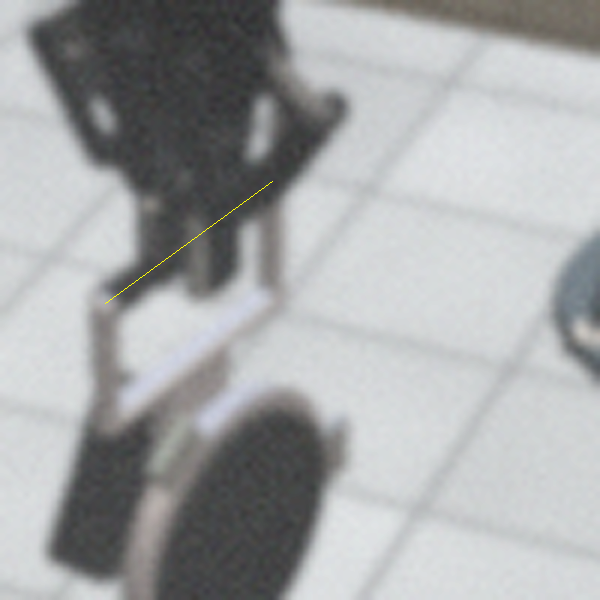

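```bash
cat >> h.py <<'E'
def arc(a0,angs,V=V):
    st(); s=manip.sense(); Rt=R.from_quat(s["tool_rot"])
    b0=potw(V,bar(a0))[0]
    for a in angs:
        d=Rt.inv().apply(potw(V,bar(a))[0]-b0)*1000; print(round(float(a),3),d.round(1))
    g=np.array(s["tcp_pos"])+[0,0,.0187]; c,sn=np.cos(V[2]),np.sin(V[2]); w=g[:2]-V[:2]
    print("grasp in pot",(c*w[0]+sn*w[1]).round(4),(-sn*w[0]+c*w[1]).round(4),g[2].round(4), "bar", bar(a0)[0].round(4))
E
python3 - <<'E'
from h import *
arc(1.545,np.linspace(1.545,1.2,9)[1:])
E
```

```text
t 4.0 tcp [ 0.5265 -0.0918  0.3169] yaw 77.73 z [-0.0026  0.0013 -1.    ] F [ 2.  -1.5  3.2] M [-0.13 -0.28 -0.11] gap 12.3 q [-0.38  0.31  1.55  0.    1.29 -1.74]
1.502 [-0.   9.9  0. ]
1.459 [-0.1 19.8  0.5]
1.416 [-0.1 29.7  1.4]
1.373 [-0.1 39.6  2.7]
1.329 [-0.2 49.3  4.5]
1.286 [-0.2 59.   6.7]
1.243 [-0.2 68.6  9.2]
1.2 [-0.3 78.1 12.2]
grasp in pot 0.1045 0.001 0.3356 bar [0.1041 0.     0.3352]
```

>>> drive_tool(motion=[0,10,0,0,0,0,8,0,20,0.5,0,0,0,8,0,29.5,1.5,0,0,0,8,0,39.5,2.5,0,0,0,8,0,49.5,4.5,0,0,0,8,0,59,6.5,0,0,0,8,0,68.5,9,0,0,0,8,0,78,12,0,0,0,8])

```text
t: 5.0
tcp_pos: [0.5434, -0.015, 0.3045]
tool_rot: [0.107, 0.994, 0.0, -0.001]
force: [3.9, -2.4, 0.0]
finger_gap: 0.145
```

Run:
```python
from h import *
arc(1.2,np.linspace(1.2,.8,9)[1:])
```

```text
t 5.0 tcp [ 0.5434 -0.015   0.3045] yaw 77.73 z [-0.0022  0.0011 -1.    ] F [ 3.9 -2.4  0. ] M [-0.85 -0.51 -0.09] gap 12.4 q [-0.23  0.34  1.54  0.    1.26 -1.59]
1.15 [-0.  10.8  4. ]
1.1 [-0.1 21.4  8.5]
1.05 [-0.1 31.7 13.5]
1.0 [-0.2 41.8 19.1]
0.95 [-0.2 51.6 25.1]
0.9 [-0.3 61.1 31.6]
0.85 [-0.3 70.2 38.6]
0.8 [-0.4 79.  46.1]
grasp in pot 0.0259 0.001 0.3232 bar [0.026 0.    0.323]
```

>>> drive_tool(motion=[0,11,4,0,0,0,8,0,21.5,8.5,0,0,0,8,0,31.5,13.5,0,0,0,8,0,42,19,0,0,0,8,0,51.5,25,0,0,0,8,0,61,31.5,0,0,0,8,0,70,38.5,0,0,0,8,0,79,46,0,0,0,8])

```text
t: 6.0
tcp_pos: [0.5604, 0.0629, 0.258]
tool_rot: [0.107, 0.994, 0.001, -0.001]
force: [5.5, -2.1, -0.6]
finger_gap: 0.15
```

Run:
```python
from h import *
arc(.8,np.linspace(.8,.4,9)[1:])
```

```text
t 6.0 tcp [0.5604 0.0629 0.258 ] yaw 77.72 z [-0.002   0.0014 -1.    ] F [ 5.5 -2.1 -0.6] M [-0.5  -0.65 -0.06] gap 12.8 q [-0.09  0.41  1.56  0.    1.17 -1.44]
0.75 [-0.   8.4  7.9]
0.7 [-0.1 16.4 16.2]
0.65 [-0.1 24.  24.8]
0.6 [-0.2 31.1 33.9]
0.55 [-0.2 37.7 43.3]
0.5 [-0.2 43.9 53. ]
0.45 [-0.3 49.6 63. ]
0.4 [-0.3 54.8 73.2]
grasp in pot -0.0538 0.0008 0.2767 bar [-0.0531  0.      0.277 ]
```

>>> drive_tool(motion=[-0.5,8.5,8,0,0,0,8,-1,16.5,16,0,0,0,8,-1,24,25,0,0,0,8,-1,31,34,0,0,0,8,-1,37.5,43.5,0,0,0,8,-1,44,53,0,0,0,8,-1,49.5,63,0,0,0,8,-1,55,73,0,0,0,8])

```text
t: 7.0
tcp_pos: [0.5723, 0.1167, 0.1841]
tool_rot: [0.107, 0.994, 0.0, -0.002]
force: [0.2, -0.3, -0.6]
finger_gap: 0.148
```

Run:
```python
from h import *
arc(.4,np.linspace(.4,.0,17)[1:])
```

```text
t 7.0 tcp [0.5723 0.1167 0.1841] yaw 77.73 z [-0.0034  0.001  -1.    ] F [ 0.2 -0.3 -0.6] M [-0.4   0.17 -0.06] gap 12.6 q [ 0.01  0.53  1.58  0.    1.03 -1.35]
0.375 [-0.   2.4  5.2]
0.35 [-0.1  4.7 10.5]
0.325 [-0.1  6.8 15.9]
0.3 [-0.1  8.8 21.3]
0.275 [-0.1 10.7 26.7]
0.25 [-0.2 12.4 32.2]
0.225 [-0.2 14.  37.7]
0.2 [-0.2 15.5 43.3]
0.175 [-0.2 16.8 48.9]
0.15 [-0.3 18.  54.5]
0.125 [-0.3 19.  60.2]
0.1 [-0.3 19.9 65.9]
0.075 [-0.3 20.6 71.6]
0.05 [-0.3 21.2 77.3]
0.025 [-0.4 21.7 83. ]
0.0 [-0.4 22.  88.8]
grasp in pot -0.109 0.0009 0.2028 bar [-0.1079  0.      0.2038]
```

>>> drive_tool(motion=[0,2.5,5,0,0,0,8,0,4.5,10.5,0,0,0,8,0,7,16,0,0,0,8,0,9,21.5,0,0,0,8,0,10.5,27,0,0,0,8,0,12.5,32,0,0,0,8,0,14,37.5,0,0,0,8,0,15.5,43.5,0,0,0,8])

```text
t: 8.0
tcp_pos: [0.5757, 0.132, 0.1403]
tool_rot: [0.107, 0.994, 0.0, -0.002]
force: [1.1, 1.3, -1.4]
finger_gap: 0.148
```

Run:
```python
from h import *
arc(.2,np.linspace(.2,.0,17)[1:])
```

```text
t 8.0 tcp [0.5757 0.132  0.1403] yaw 77.72 z [-0.003   0.0011 -1.    ] F [ 1.1  1.3 -1.4] M [-0.21 -0.07 -0.07] gap 12.6 q [ 0.04  0.6   1.6   0.    0.94 -1.32]
0.188 [-0.   0.7  2.8]
0.175 [-0.   1.3  5.6]
0.163 [-0.   1.9  8.4]
0.15 [-0.   2.5 11.2]
0.138 [-0.1  3.  14.1]
0.125 [-0.1  3.5 16.9]
0.113 [-0.1  4.  19.7]
0.1 [-0.1  4.4 22.6]
0.088 [-0.1  4.8 25.4]
0.075 [-0.1  5.2 28.3]
0.062 [-0.1  5.5 31.2]
0.05 [-0.1  5.8 34. ]
0.038 [-0.1  6.  36.9]
0.025 [-0.1  6.2 39.8]
0.013 [-0.2  6.4 42.6]
0.0 [-0.2  6.6 45.5]
grasp in pot -0.1246 0.0009 0.159 bar [-0.1234  0.      0.1605]
```

>>> drive_tool(motion=[0,1.5,5.5,0,0,0,8,0,2.5,11,0,0,0,8,0,3.5,16.5,0,0,0,8,0,4.5,22.5,0,0,0,8,0,5,28,0,0,0,8,0,5.5,33,0,0,0,8,0,6,37,0,0,0,8,0,6,39,0,0,0,8])

```text
t: 9.0
tcp_pos: [0.5771, 0.1379, 0.1011]
tool_rot: [0.107, 0.994, 0.0, -0.001]
force: [1.4, 1.6, -0.2]
finger_gap: 0.148
```

Run:
```python
from h import *
arc(.02,[0])
```

```text
t 9.0 tcp [0.5771 0.1379 0.1011] yaw 77.72 z [-0.0027  0.0011 -1.    ] F [ 1.4  1.6 -0.2] M [-0.15 -0.13 -0.05] gap 12.6 q [ 0.05  0.66  1.62  0.    0.87 -1.31]
0.0 [-0.   0.2  4.6]
grasp in pot -0.1307 0.0009 0.1198 bar [-0.1298  0.      0.1196]
```

Creep the last millimetres, watching force.

>>> drive_tool(motion=[0,0,1,0,0,0,8,0,0,2,0,0,0,8,0,0,3,0,0,0,8,0,0,3.5,0,0,0,8,0,0,4,0,0,0,8,0,0,4,0,0,0,8])

```text
t: 9.75
tcp_pos: [0.5771, 0.1381, 0.0971]
tool_rot: [0.107, 0.994, 0.001, -0.001]
force: [2.3, 3.8, -2.6]
finger_gap: 0.147
```

Run:
```python
from h import *
arc(.0,[0])
```

```text
t 9.75 tcp [0.5771 0.1381 0.0971] yaw 77.72 z [-0.0025  0.0014 -1.    ] F [ 2.3  3.8 -2.6] M [ 0.18 -0.24 -0.03] gap 12.5 q [ 0.05  0.66  1.62  0.    0.86 -1.31]
0.0 [0. 0. 0.]
grasp in pot -0.1309 0.001 0.1158 bar [-0.13   0.     0.115]
```

>>> drive_tool(motion=[0,0,0.5,0,0,0,8,0,0,1,0,0,0,8,0,0,1.5,0,0,0,8,0,0,1.5,0,0,0,8])

```text
t: 10.25
tcp_pos: [0.5772, 0.1382, 0.097]
tool_rot: [0.107, 0.994, 0.001, -0.001]
force: [-0.6, 2.6, 7.2]
finger_gap: 0.145
```

Run:
```python
from h import *
arc(.0,[0])
```

```text
t 10.25 tcp [0.5772 0.1382 0.097 ] yaw 77.73 z [-0.0019  0.0014 -1.    ] F [-0.6  2.6  7.2] M [ 0.08  0.22 -0.08] gap 12.4 q [ 0.05  0.67  1.62  0.    0.86 -1.31]
0.0 [0. 0. 0.]
grasp in pot -0.1309 0.001 0.1157 bar [-0.13   0.     0.115]
```

>>> drive_tool(motion=[0,0,0,0,0,0,20,0,0,0,0,0,0,34,0,0,0,0,0,0,36,0,0,-20,0,0,0,36,0,0,-60,0,0,0,36,0,0,-110,0,0,0,36,0,40,-150,0,0,0,36,0,80,-150,0,0,0,36])

```text
t: 11.25
tcp_pos: [0.5972, 0.2168, 0.2516]
tool_rot: [0.108, 0.994, 0.002, 0.003]
force: [0.6, -0.0, -0.3]
finger_gap: 0.419
```

Run:
```python
from h import *
from ov import overlay
st(); V[3]=0
overlay(V,"pics/o5t.png","top",(240,120,400,250),4.6); overlay(V,"pics/o5s.png","scene",(250,100,400,290),3.1)
```

```text
t 11.25 tcp [0.5972 0.2168 0.2516] yaw 77.65 z [ 0.0068  0.0027 -1.    ] F [ 0.6 -0.  -0.3] M [-0.03  0.05  0.03] gap 35.8 q [ 0.17  0.52  1.39  0.    1.23 -1.18]
```

View pics/o5t.png

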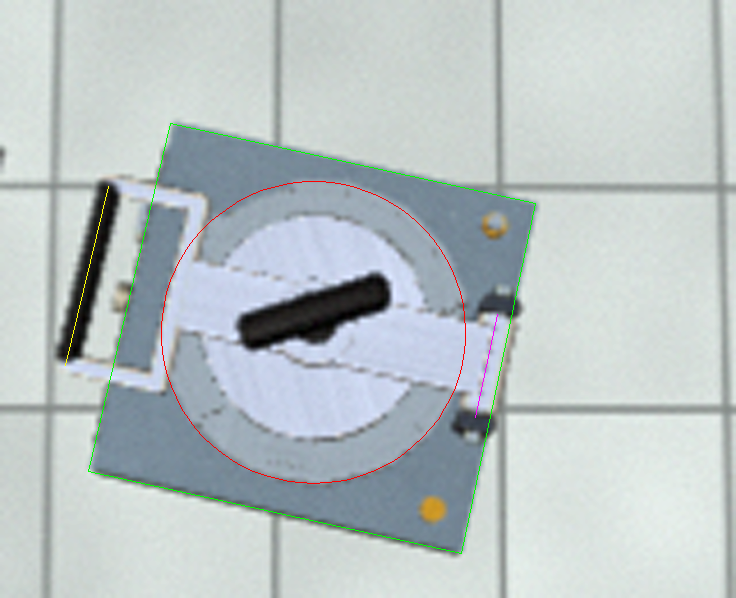

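View pics/o5s.png

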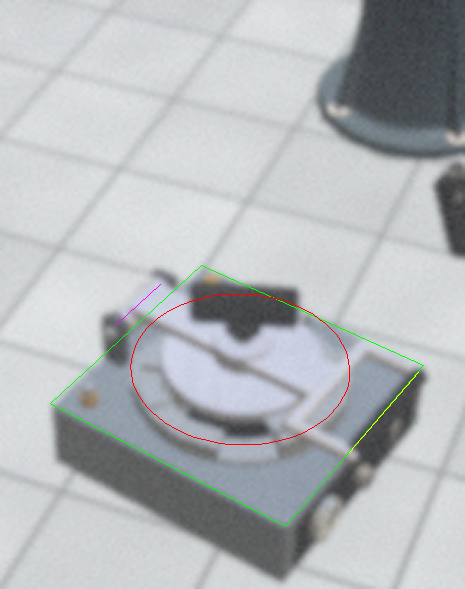

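```bash
cat >> h.py <<'E'
def unproj(c,px,z):
    f=lambda w: proj(c,[w[0],w[1],z])[0]-px
    return least_squares(f,[.55,0]).x
E
python3 - <<'E'
from h import *
c=cam("top")
o=lambda p:(np.array(p)+.5)/4.6-.5+[240,120]
a=unproj(c,o((241,333)),.165); b=unproj(c,o((388,290)),.165)
print(a,b,(a+b)/2,np.linalg.norm(a-b)); d=b-a; ang=np.arctan2(d[1],d[0]); print("handle yaw",np.degrees(ang),"L",V[2]-ang)
yw=ang+np.pi/2
P=np.array([V[0],V[1],.163]); print(np.degrees(yw))
for dz in(.06,0):print(goal(P+[0,0,dz],yw))
E
```

```text
[0.53650391 0.04829362] [ 0.55985415 -0.03027429] [0.54817903 0.00900966] 0.08196432729997047
handle yaw -73.44814386038065 L -0.5060880601578994
16.551856139619353
(array([   1.7, -212.1,   42.5]), array([-3.000e-02, -1.300e-01,  6.134e+01]))
(array([   1.6, -212.1,  102.5]), array([-3.000e-02, -1.300e-01,  6.134e+01]))
```

>>> drive_tool(motion=[0,-30,0,0,0,8,45,0,-60,0,0,0,17,45,0,-95,5,0,0,26,45,0,-130,15,0,0,35,45,0,-165,25,0,0,44,45,1,-195,35,0,0,53,45,2,-212,42,0,0,61.5,45,2,-212,42,0,0,61.5,45])

```text
t: 12.4
tcp_pos: [0.5461, 0.0089, 0.2036]
tool_rot: [0.6, 0.8, -0.001, -0.003]
force: [-0.2, 1.4, 0.2]
finger_gap: 0.524
```

Run:
```python
from h import *
st();print(goal([.548,.010,.163],np.radians(16.55)))
```

```text
t 12.4 tcp [0.5461 0.0089 0.2036] yaw 16.3 z [-0.0056  0.0013 -1.    ] F [-0.2  1.4  0.2] M [ 0.05 -0.   -0.01] gap 44.8 q [-0.19  0.46  1.66  0.    1.03 -0.47]
(array([ 0.4,  2.5, 59.3]), array([-0.29, -0.16, -0.25]))
```

>>> drive_tool(motion=[0.5,2.5,15,0,0,0,45,0.5,2.5,30,0,0,0,45,0.5,2.5,45,0,0,0,45,0.5,2.5,58,-0.3,-0.2,-0.2,40,0.5,2.5,59,-0.3,-0.2,-0.2,30,0.5,2.5,59,-0.3,-0.2,-0.2,22,0.5,2.5,59,-0.3,-0.2,-0.2,22,0.5,2.5,59,-0.3,-0.2,-0.2,22])

```text
t: 13.4
tcp_pos: [0.5483, 0.0101, 0.1451]
tool_rot: [0.598, 0.801, 0.0, 0.001]
force: [-0.4, -0.2, 0.2]
finger_gap: 0.261
```

Run:
```python
from h import *
st();print(goal([.548,.010,.163],np.radians(16.55)))
from ov import overlay
overlay(V,"pics/o6s.png","scene",(270,100,390,240),4.2)
```

```text
t 13.4 tcp [0.5483 0.0101 0.1451] yaw 16.5 z [ 1.4e-03 -7.0e-04 -1.0e+00] F [-0.4 -0.2  0.2] M [-0.02  0.    0.03] gap 22.3 q [-0.19  0.54  1.71 -0.    0.89 -0.47]
(array([-0. , -0.3,  0.8]), array([ 0.07,  0.06, -0.05]))
```

View pics/o6s.png

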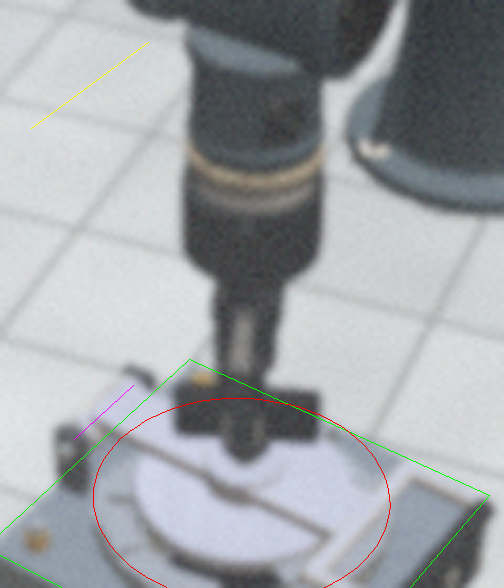

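>>> drive_tool(motion=[0,0,0.5,0,0,0,18,0,0,0.5,0,0,0,12,0,0,0.5,0,0,0,10,0,0,0.5,0,0,0,10], force=80)

```text
t: 13.95
tcp_pos: [0.5488, 0.0102, 0.1452]
tool_rot: [0.598, 0.801, 0.001, 0.001]
force: [0.1, 1.0, 6.3]
finger_gap: 0.197
```

Run:
```python
from h import *
st()
```

```text
t 13.95 tcp [0.5488 0.0102 0.1452] yaw 16.49 z [ 2.7e-03 -7.0e-04 -1.0e+00] F [0.1 1.  6.3] M [0.22 0.05 0.01] gap 16.8 q [-0.19  0.54  1.71 -0.    0.89 -0.47]
```

>>> drive_tool(motion=[0,0,-0.5,0,0,6,10,0,0,-0.5,0,0,12,10,0,0,-0.5,0,0,17.5,10,0,0,-0.5,0,0,17.5,10,0,0,1,0,0,17.5,10,0,0,2,0,0,17.5,10,0,0,3,0,0,17.5,10,0,0,3,0,0,17.5,10])

```text
t: 14.95
tcp_pos: [0.5484, 0.0101, 0.1432]
tool_rot: [0.713, 0.701, 0.001, 0.001]
force: [-2.1, 0.9, 8.6]
finger_gap: 0.195
```

```bash
cat >> h.py <<'E'
def lk():
    s=manip.sense(); st(); y=R.from_quat(s["tool_rot"]).as_matrix(); yw=np.arctan2(y[1,1],y[0,1])
    L=(V[2]+np.pi/2-yw+np.pi)%(2*np.pi)-np.pi
    print("L",round(L,3),"down mm",round((.1452-s["tcp_pos"][2])*1000,2),"Fz",s["force"][2].round(1),"Mz",s["ft_torque"][2].round(2))
E
python3 - <<'E'
from h import *
lk()
E
```

```text
t 14.95 tcp [0.5484 0.0101 0.1432] yaw -0.92 z [ 2.3e-03 -8.0e-04 -1.0e+00] F [-2.1  0.9  8.6] M [ 0.1   0.47 -0.07] gap 16.7 q [-0.19  0.55  1.71 -0.    0.88 -0.17]
L -0.201 down mm 1.99 Fz 8.6 Mz -0.07
```

>>> drive_tool(motion=[0,0,1,0,0,0,10,0,0,2,0,0,0,10,0,0,2,0,0,0,10])

```text
t: 15.32
tcp_pos: [0.5485, 0.0102, 0.143]
tool_rot: [0.712, 0.702, 0.001, 0.001]
force: [-3.5, 0.0, 13.0]
finger_gap: 0.196
```

Run:
```python
from h import *
lk()
```

```text
t 15.32 tcp [0.5485 0.0102 0.143 ] yaw -0.84 z [ 0.0029 -0.001  -1.    ] F [-3.5  0.  13. ] M [ 0.04  0.66 -0.1 ] gap 16.7 q [-0.18  0.55  1.71 -0.    0.88 -0.17]
L -0.203 down mm 2.22 Fz 13.0 Mz -0.1
```

>>> drive_tool(motion=[0,0,2,0,0,1,10,0,0,2,0,0,2.5,10,0,0,2,0,0,2.5,10])

```text
t: 15.7
tcp_pos: [0.5484, 0.0101, 0.1421]
tool_rot: [0.727, 0.687, 0.001, 0.002]
force: [-2.0, 0.3, 8.8]
finger_gap: 0.193
```

Run:
```python
from h import *
lk()
```

```text
t 15.7 tcp [0.5484 0.0101 0.1421] yaw -3.25 z [ 0.0032 -0.0013 -1.    ] F [-2.   0.3  8.8] M [0.08 0.44 0.03] gap 16.5 q [-0.18  0.55  1.71 -0.    0.88 -0.13]
L -0.16 down mm 3.07 Fz 8.8 Mz 0.03
```

>>> drive_tool(motion=[0,0,1.5,0,0,1.5,10,0,0,2.5,0,0,1.5,10,0,0,4,0,0,1.5,10,0,0,4,0,0,1.5,10])

```text
t: 16.2
tcp_pos: [0.5483, 0.0101, 0.1393]
tool_rot: [0.735, 0.678, 0.001, 0.002]
force: [-2.2, -0.3, 9.2]
finger_gap: 0.195
```

Run:
```python
from h import *
lk()
```

```text
t 16.2 tcp [0.5483 0.0101 0.1393] yaw -4.66 z [ 0.0035 -0.0014 -1.    ] F [-2.2 -0.3  9.2] M [ 0.13  0.48 -0.04] gap 16.6 q [-0.18  0.55  1.71 -0.    0.87 -0.1 ]
L -0.136 down mm 5.94 Fz 9.2 Mz -0.04
```

>>> drive_tool(motion=[0,0,2,0,0,0,10,0,0,3.5,0,0,0,10,0,0,5,0,0,0,10,0,0,5,0,0,0,10])

```text
t: 16.7
tcp_pos: [0.5484, 0.0101, 0.1357]
tool_rot: [0.735, 0.678, 0.001, 0.002]
force: [-2.2, 0.6, 10.9]
finger_gap: 0.195
```

Run:
```python
from h import *
lk()
```

```text
t 16.7 tcp [0.5484 0.0101 0.1357] yaw -4.58 z [ 0.004  -0.0015 -1.    ] F [-2.2  0.6 10.9] M [ 0.17  0.53 -0.02] gap 16.7 q [-0.18  0.56  1.72 -0.    0.86 -0.1 ]
L -0.137 down mm 9.5 Fz 10.9 Mz -0.02
```

>>> drive_tool(motion=[0,0,3,0,0,0,10,0,0,5,0,0,0,10,0,0,6.5,0,0,0,10,0,0,7.5,0,0,0,10,0,0,7.5,0,0,0,10])

```text
t: 17.32
tcp_pos: [0.5483, 0.0101, 0.13]
tool_rot: [0.734, 0.679, 0.001, 0.002]
force: [-3.5, -0.1, 13.5]
finger_gap: 0.196
```

Run:
```python
from h import *
lk()
```

```text
t 17.32 tcp [0.5483 0.0101 0.13  ] yaw -4.5 z [ 0.0045 -0.0017 -1.    ] F [-3.5 -0.1 13.5] M [ 0.16  0.63 -0.07] gap 16.7 q [-0.18  0.57  1.72 -0.    0.85 -0.11]
L -0.139 down mm 15.16 Fz 13.5 Mz -0.07
```

>>> drive_tool(motion=[0,0,2.3,0,0,5,10,0,0,2.3,0,0,12,10,0,0,2.3,0,0,20,10,0,0,2.3,0,0,20,10])

```text
t: 17.82
tcp_pos: [0.548, 0.0103, 0.1296]
tool_rot: [0.841, 0.541, 0.001, 0.002]
force: [-3.2, 1.2, 14.1]
finger_gap: 0.195
```

Run:
```python
from h import *
lk()
```

```text
t 17.82 tcp [0.548  0.0103 0.1296] yaw -24.45 z [ 0.0043 -0.0018 -1.    ] F [-3.2  1.2 14.1] M [ 0.19  0.8  -0.1 ] gap 16.7 q [-0.18  0.57  1.72 -0.    0.85  0.24]
L 0.21 down mm 15.57 Fz 14.1 Mz -0.1
```

>>> drive_tool(motion=[0,0,2.2,0,0,7,10,0,0,2.2,0,0,15,10,0,0,2.2,0,0,23,10,0,0,2.2,0,0,31,10,0,0,2.2,0,0,39,10,0,0,2.2,0,0,46,10,0,0,2.2,0,0,50,10,0,0,2.2,0,0,50,10])

```text
t: 18.82
tcp_pos: [0.5473, 0.011, 0.1293]
tool_rot: [0.991, 0.136, 0.002, 0.001]
force: [-4.5, 2.8, 16.0]
finger_gap: 0.197
```

Run:
```python
from h import *
lk()
```

```text
t 18.82 tcp [0.5473 0.011  0.1293] yaw -74.41 z [ 3.6e-03 -7.0e-04 -1.0e+00] F [-4.5  2.8 16. ] M [ 0.49  0.77 -0.06] gap 16.8 q [-0.18  0.57  1.72 -0.    0.85  1.11]
L 1.081 down mm 15.9 Fz 16.0 Mz -0.06
```

>>> drive_tool(motion=[0,0,2,0,0,3,10,0,0,2,0,0,6,10,0,0,2,0,0,8,10,0,0,2,0,0,8,10])

```text
t: 19.32
tcp_pos: [0.5472, 0.0112, 0.1293]
tool_rot: [0.998, 0.067, 0.002, 0.0]
force: [-3.1, 1.7, 14.5]
finger_gap: 0.196
```

Run:
```python
from h import *
lk()
```

```text
t 19.32 tcp [0.5472 0.0112 0.1293] yaw -82.33 z [ 4.2e-03 -7.0e-04 -1.0e+00] F [-3.1  1.7 14.5] M [ 0.26  0.68 -0.01] gap 16.7 q [-0.18  0.57  1.72  0.    0.85  1.25]
L 1.22 down mm 15.92 Fz 14.5 Mz -0.01
```

>>> drive_tool(motion=[0,0,2,0,0,2,10,0,0,2,0,0,4,10,0,0,2,0,0,4,10])

```text
t: 19.7
tcp_pos: [0.5472, 0.0112, 0.1293]
tool_rot: [0.999, 0.037, 0.002, 0.002]
force: [-3.1, 2.4, 15.2]
finger_gap: 0.195
```

Run:
```python
from h import *
lk()
```

```text
t 19.7 tcp [0.5472 0.0112 0.1293] yaw -85.72 z [ 0.0048 -0.0031 -1.    ] F [-3.1  2.4 15.2] M [0.38 0.6  1.85] gap 16.7 q [-0.18  0.57  1.73 -0.    0.84  1.32]
L 1.279 down mm 15.9 Fz 15.2 Mz 1.85
```

>>> drive_tool(motion=[0,0,1,0,0,1,10,0,0,0,0,0,1,10,0,0,-1.5,0,0,1,10,0,0,-3,0,0,1,10,0,0,-4,0,0,0.5,10,0,0,-5,0,0,0,10,0,0,-5,0,0,0,10])

```text
t: 20.58
tcp_pos: [0.5472, 0.0112, 0.1344]
tool_rot: [0.999, 0.037, 0.002, 0.001]
force: [2.2, 0.5, -2.7]
finger_gap: 0.194
```

Run:
```python
from h import *
lk()
```

```text
t 20.57 tcp [0.5472 0.0112 0.1344] yaw -85.77 z [ 0.0049 -0.0027 -1.    ] F [ 2.2  0.5 -2.7] M [ 0.34 -0.04  1.73] gap 16.6 q [-0.18  0.56  1.72 -0.    0.86  1.32]
L 1.28 down mm 10.79 Fz -2.7 Mz 1.73
```

>>> drive_tool(motion=[0,0,0.3,0,0,-0.5,10,0,0,0.3,0,0,-1,10,0,0,0.3,0,0,-1,10])

```text
t: 20.95
tcp_pos: [0.5473, 0.0112, 0.1344]
tool_rot: [0.999, 0.045, 0.002, 0.001]
force: [1.4, 2.2, 1.4]
finger_gap: 0.198
```

Run:
```python
from h import *
lk()
```

```text
t 20.95 tcp [0.5473 0.0112 0.1344] yaw -84.88 z [ 0.005  -0.0022 -1.    ] F [1.4 2.2 1.4] M [0.36 0.17 1.02] gap 16.9 q [-0.18  0.56  1.72 -0.    0.86  1.3 ]
L 1.264 down mm 10.83 Fz 1.4 Mz 1.02
```

>>> drive_tool(motion=[0,0,0,0,0,0,20,0,0,0,0,0,0,32,0,0,0,0,0,0,45,0,0,0,0,0,0,45,0,0,-30,0,0,0,45,0,0,-75,0,0,0,45,0,0,-130,0,0,0,45,0,0,-130,0,0,0,45], force=30)

```text
t: 21.95
tcp_pos: [0.5497, 0.0111, 0.2692]
tool_rot: [0.999, 0.045, 0.008, 0.002]
force: [-0.1, -0.3, -0.5]
finger_gap: 0.525
```

Run:
```python
from h import *
st();print(goal([.5,.33,.30],grasp=False))
```

```text
t 21.95 tcp [0.5497 0.0111 0.2692] yaw -84.9 z [ 0.0159 -0.004  -0.9999] F [-0.1 -0.3 -0.5] M [-0.01  0.01  0.02] gap 44.8 q [-0.18  0.38  1.59 -0.    1.16  1.3 ]
[ -20.6 -321.9  -32.9]
```

Move aside for a clear look.

>>> drive_tool(motion=[-3,-45,-10,0,0,0,45,-6,-90,-15,0,0,0,45,-9,-135,-20,0,0,0,45,-12,-180,-30,0,0,0,45,-15,-225,-30,0,0,0,45,-18,-270,-30,0,0,0,45,-20,-315,-30,0,0,0,45,-20,-315,-30,0,0,0,45])

```text
t: 22.95
tcp_pos: [0.4998, 0.3257, 0.2957]
tool_rot: [0.999, 0.047, 0.007, 0.002]
force: [-0.1, -0.6, -0.6]
finger_gap: 0.523
```

Run:
```python
from h import *
from ov import overlay
st(); V[3]=0
overlay(V,"pics/o7t.png","top",(240,120,400,250),4.6); overlay(V,"pics/o7s.png","scene",(250,100,400,290),3.1)
cv2.imwrite("pics/full7.png",np.ascontiguousarray(cam("top")["color"][:,:,::-1]))
```

```text
t 22.95 tcp [0.4998 0.3257 0.2957] yaw -84.66 z [ 0.0139 -0.0041 -0.9999] F [-0.1 -0.6 -0.6] M [-0.03 -0.01 -0.05] gap 44.7 q [ 0.39  0.42  1.44 -0.01  1.28  1.88]
```

View pics/o7t.png

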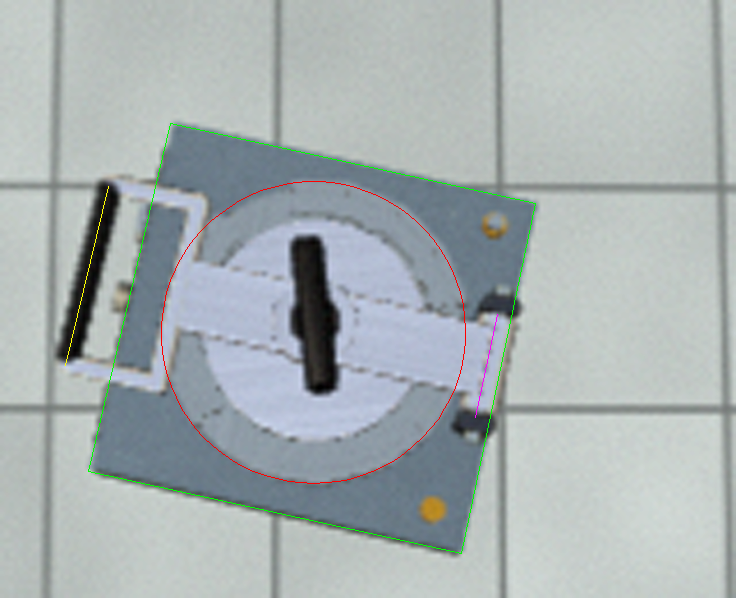

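View pics/o7s.png

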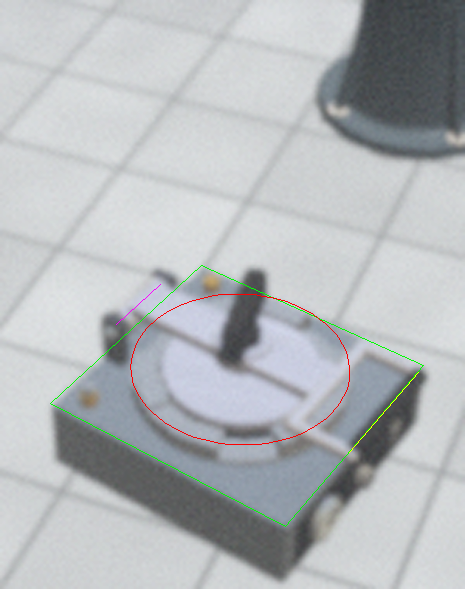

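View pics/full7.png

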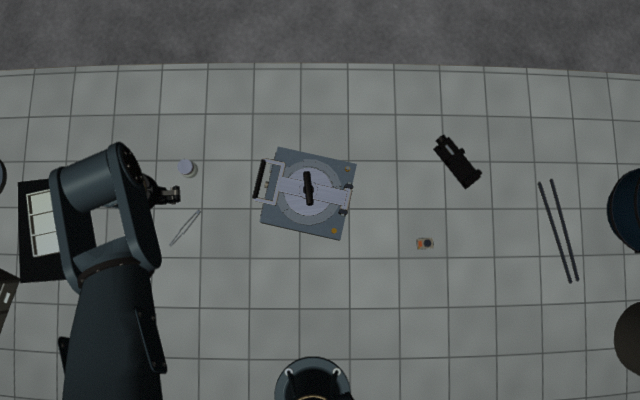

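Run:
```python
from h import *
c=cam("top");s=cam("scene")
o=lambda p:(np.array(p)+.5)/4.6-.5+[240,120]
a=unproj(c,o((305,236)),.154); b=unproj(c,o((321,392)),.154)
d=b-a; print(a,b,np.linalg.norm(d),"L",(V[2]-np.arctan2(d[1],d[0]))%np.pi)
# expected scene pixel of far/near handle-top ends for depths
for dep in(0,.011,.014):
    for L in (1.25,):
        P=[[e*.042*np.cos(L),-e*.042*np.sin(L),.173-dep] for e in(1,-1)]
        print(dep,((proj(s,potw(V,P))-[250,100]+.5)*3.1).round(0).tolist(), ((proj(c,potw(V,P))-[240,120]+.5)*4.6).round().tolist())
```

```text
[0.59119781 0.01443726] [0.50603682 0.00558519] 0.0856198156788417 L 1.2500194989406068
0 [[258.0, 254.0], [229.0, 322.0]] [[320.0, 388.0], [304.0, 233.0]]
0.011 [[257.0, 265.0], [228.0, 333.0]] [[320.0, 391.0], [305.0, 236.0]]
0.014 [[257.0, 268.0], [228.0, 336.0]] [[320.0, 391.0], [305.0, 237.0]]
```

Run:
```python
from station import manip
print(manip.sign_off())
```

```text
the job is handed in; nothing more can be done
None
```

The pot is closed and the lid is locked, and the job was handed in at about 23 s of the 67 s allowed.

- **Cover:** I gripped the front bar and lowered the cover along its arc onto the stop, slowing at the end. Contact was about 7 N, with the bar at 115.7 mm against 115 mm expected. I let go only after that.
- **Finding the slots:** With the handle at −0.20 rad, the lugs landed on the claws at about 2 mm. I turned it clockwise under about 10 N until they dropped in, at about −0.16 to −0.14 rad. Then I pressed to about 15.5 mm with at most 16 N.
- **Locking:** I turned the handle clockwise until it hit a firm stop, where the torque rose from about 0 to 1.85 N m. Easing off, the handle rose to 10.8 mm and stayed there without pushing up on the gripper. That matches the 11 mm locked rests rather than 14 mm for part turned.

In the last pictures, with the robot clear, the cover is flat and the handle stands at 1.25 rad. The vise, tweezer, jar and speaker look unmoved; I checked those by eye only.

The turn came to about 1.39–1.41 rad against the nominal 1.35, which I put down to measurement error and give in the grip. The scene picture shows the handle pressed down, but is too coarse to tell 11 mm from 14 mm, so the locked depth rests on the arm's own reading.

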